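# Register a badge carrier in the corner of the locating board

## Robot

A 6-joint arm with a two-finger parallel gripper is mounted at the origin on the work surface. World frame = base frame: x ahead of the robot, y to its left, z up, the work surface at z = 0. Lengths are in m, angles in rad, forces in N, time in s.
With the tool pointing down it reaches from about 0.35 to 0.775 m from the base axis. Payload 5.5 kg.
Tool frame: the origin (TCP) lies between the finger pads; the fingertips stand 8 mm ahead of it and the grasp point (between the pads) lies 11 mm behind it; z points along the fingers, y is the line along which they close (so a half turn about z gives the same grasp; the last joint's range is limited). The gripper opens to 85 mm and grips with 20 to 120 N. Pads are 22 mm wide; open, the fingers measure 114 mm over their backs; the gripper's body (76 mm by 85 mm) begins 54 mm behind the grasp point. The pads swing forward as they close: fully open they stand 13 mm farther back than shut.
Start: joints at [1.092, 0.313, 0.046, 1.304, 0, 1.431], TCP at [0.191, 0.542, 0.239] pointing down, gripper open.
Joint ranges: [-2.76, 2.76], [-0.86, 1.69], [-1.03, 1.26], [-2.2, 2.34], [-1.47, 1.5], [-3.14, 3.14]. Speed limits (rad/s): [2.57, 2.57, 3.14, 3.14, 3.14, 3.14].

## Interface

Orientations are given as a unit quaternion [w, x, y, z].
In Python, from workcell import status, vision, job gives the robot as it stands. The module is installed in compiled form; this text tells all that it offers.
- The arm moves only by the tool apply_moves, never from a script. Its argument "moves" is one flat list of numbers, 6 for each row, row after row: the shift along the world's x, y, z in units of 25 mm (1.0 is 25 mm), then the turn, a rotation vector about the world's x, y, z in rad. In form: [x, y, z, rx, ry, rz, x, y, z, rx, ry, rz, ...]. A call has 1 to 20 rows; each row is the pose to reach, as a shift and turn from the pose commanded when the call began; what a row does not reach only later rows make up. A row lasts 1/12 s, in which the tool goes at most 41.7 mm and 7.16 degrees, less where a joint would pass 70% of its speed; a pose out of reach is approached as far as the arm can. A call with a gripper value outside its range is refused whole. "claw" is the opening in per cent of the stroke, from 0 (shut) to 100 (fully open), set as the call begins (left out, the last holds). The fingers move at their own pace and stop on an object; "newtons" is the grip in N (left out, the last holds). Time passes only in rows, so rows that repeat a pose let the fingers close. It gives the time, the measured TCP pose, the force, the opening and the grip force at its end, in the units of the state.
- status.get_state(): the state, without advancing time (a new reading comes with each control period).
- vision.read_camera(name): name is "side" or "top" or "wrist"; returns a dict with "image" (480x640x3 uint8, blue, green, red), "camera_matrix" (3x3 intrinsics, pixels), "dist_coeffs" ([k1, k2, p1, p2, k3] as OpenCV has them; the pictures are not rectified), "camera_from_world" (4x4, takes a point from world to camera coordinates). Camera axes: x right, y down, z forward; pixel columns grow to the right and rows downward; lengths in m; the calibration is good to about 2 mm. A picture is of the moment at which its call begins. There is no depth.
- job.hand_in(): hands the job in; it is judged then, once.
The state is a dict: "clock": time; "joint_pos": joint angles; "qvel": joint speeds; "tau": joint torques, N m; "tcp_pos": TCP position; "orientation": TCP orientation; "wrist_force": force on the tool from outside, world axes, zero at the start; "ft_torque": the same for the moment, N m; "finger_gap": finger opening in m; "grip_force": force on a finger pad.
Only numpy, scipy, OpenCV 4.12 (cv2) and the standard library are available. Lean on these libraries where they do the work, as an engineer would, in place of code of your own. Each camera call takes 0.05 s, during which the arm holds its last target. There are 200 camera calls.

## Task

Without gripping or lifting it, push the grey badge carrier plate along the white board with the fingertips until its long side is flush against the metal rail and its short side is up against the raised end stop, so that it sits square in that corner, then move clear. The stop may be at either end of the rail; the flat blanking plate at the other end is not a stop. Keep the plate flat on the board and leave the jar, cup, flask and scale where they stand.

Things in the scene. Friction and masses are not known exactly. Their poses are not given: they have to be found in the camera images.
- carrier: Loose grey plate, 90 mm (its x) by 110 mm (its y) by 16 mm high, vertical sides, 0.25 to 0.5 kg, slides on the board; 4 rows of 5 small white round badges stand 2 mm proud of its top. Origin: centre of its underside; z up. It starts turned up to 0.35 rad from the board's axes, its centre 105 to 130 mm before the rail face. Its +x side (110 mm long) goes to the rail.
- board: Fixed white board, 350 (x) by 460 (y) by 6 mm, with an aluminium rail. Origin: on the table, 6 mm below the board's top, under the middle of the rail's working face: that face is the plane x = 0 and looks to -x, towards the robot. Rail: 420 mm along y, x = 0 to 20 mm, 24 mm above the board's top. Board: x = -240 to 110 mm, y = -230 to 230 mm. z up; yaw varies.
- stop: Fixed raised aluminium end stop, a block 50 (x) by 30 (y) by 24 mm high on the board just before the rail, 180 mm left (+y of the board) or right (-y) of the rail's middle. Origin: centre of its underside, on the board's top; axes parallel to the board's. Its stopping face, 15 mm from the origin, looks to the rail's middle.
- blank: Fixed aluminium blanking plate, 50 by 30 mm and only 1 mm thick, flat on the board at the end without the stop; it can be slid over. Origin: centre of its underside.
- jar: Bystander: loose closed glass jar, 44 mm diameter, 60 mm high, on the board behind the rail. Origin: centre of its underside.
- cup: Bystander: loose empty white plastic cup, 60 mm rim diameter, 60 mm high, on the board behind the rail. Origin: centre of its underside.
- flask: Bystander: loose metal flask with red cap, 68 mm diameter, 190 mm high, on the table to the right of the board. Origin: centre of its underside.
- scale: Bystander: loose low bench scale, 200 mm (x) by 150 mm (y) by 28 mm high with a round steel pan, on the table to the left of the board. Origin: centre of its underside.
There are look-alikes about, which are no part of the job. Several things have the shape of the carrier; the one meant has the colours described above.

How it is judged:
At the end, for the whole second after the job is handed in: The carrier lies flat and at rest on the board, square to the rail within 2 degrees (0.035 rad), its centre within 3 mm of where it would be touching the rail (45 mm before the rail face) and within 3 mm of touching the inner face of the stop (70 mm from the stop's centre), released (x of carrier in the frame of board between -0.048 and -0.042 m and y of carrier in the frame of stop between -0.073 and 0.073 m and y of carrier in the frame of board between -0.125 and 0.125 m and angle between the x axis of carrier and the x axis of board, either way round below 0.035 rad and z of carrier in the frame of board below 0.008 m and angle between carrier's own z axis and vertical below 0.03 rad and linear speed of carrier below 0.01 m/s and contact force between the fingers and carrier below 0.1 N).
It fails at once if the carrier is lifted off the board (z of carrier in the frame of board above 0.014 m).
It fails at once if the carrier is tipped (angle between carrier's own z axis and vertical above 0.12 rad).
It fails at once if the jar, cup, flask or scale is disturbed (moved over 15 mm or tipped) (distance of any of jar, cup, flask, scale from where it was at the start of the episode above 0.015 m or angle between any of jar, cup, flask, scale's own z axis and vertical above 0.2 rad).
It also fails if it takes over 64 s, if anything falls off the work surface, if the arm or the gripper's body presses on something with over 40 N, if the wrist force passes 120 N, or if a joint passes its speed limit or range.

## Working session

There is one attempt and no reset: what is moved stays moved. The work goes in short steps, Python scripts to look and compute and a tool call to move; the robot and the scene stay as the last step left them, time stands still between calls to the robot, and variables do not carry over. Pictures are saved under pics/ and viewed, at most 10 in all, crops included, and the job is handed in when it is done.

Besides the shell and the picture viewer there is one more tool, called after "Request:" by a JSON object that holds its "api" and its "payload", one argument or row to a line. apply_moves: Moves the arm, as the interface text tells. Its arguments: {"type":"object","properties":{"moves":{"type":"array","items":{"type":"number"}},"claw":{"type":"number"},"newtons":{"type":"number"}},"required":["moves"]}

```bash
mkdir -p pics
cat > h.py <<'E'
import numpy as np, cv2
from workcell import status, vision, job
def grab(n,save=None):
    d=vision.read_camera(n)
    if save: cv2.imwrite('pics/'+save,d['image'])
    return d
def ray(d,px,z):
    u=cv2.undistortPoints(np.array(px,float).reshape(-1,1,2),np.array(d['camera_matrix']),np.array(d['dist_coeffs'])).reshape(-1,2)
    T=np.array(d['camera_from_world']);R=T[:3,:3];c=-R.T@T[:3,3]
    r=np.c_[u,np.ones(len(u))]@R
    return c+r*((z-c[2])/r[:,2])[:,None]
E
python3 - <<'E'
from h import *
grab('top','t0.png');grab('side','s0.png')
print(status.get_state())
E
```

```text
{'clock': 0.1, 'joint_pos': array([ 1.09239191e+00,  3.13934339e-01,  4.50920897e-02,  1.30359967e+00,
       -5.17039336e-06,  1.43120704e+00]), 'qvel': array([ 0.00017294, -0.00122426,  0.0016822 ,  0.00031077,  0.00028347,
       -0.00060289]), 'tau': array([ 2.93112294e-03, -4.81723130e+01,  2.99245387e+01,  1.26998589e-02,
       -4.19190758e-05, -3.26645377e-08]), 'tcp_pos': array([0.19091171, 0.54191255, 0.23849268]), 'orientation': array([-2.47751943e-04,  1.68598362e-01,  9.85684491e-01, -7.84613334e-04]), 'wrist_force': array([-0.53499346,  0.13982521, -0.89213891]), 'ft_torque': array([ 0.00338271, -0.01859091,  0.00573041]), 'grip_force': 0.0, 'finger_gap': 0.08504658160888731}
```

View pics/t0.png

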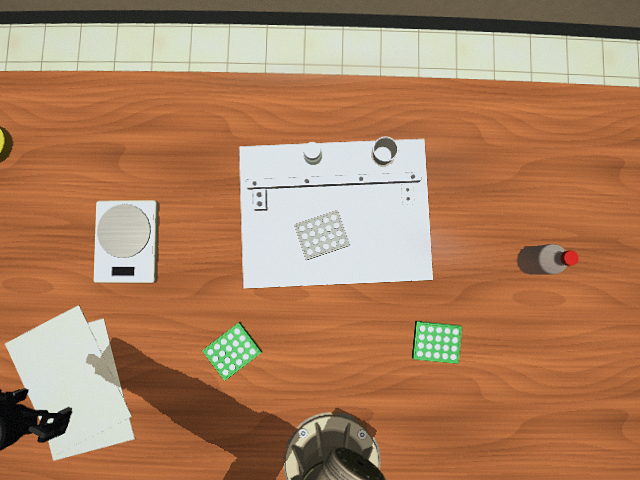

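View pics/s0.png

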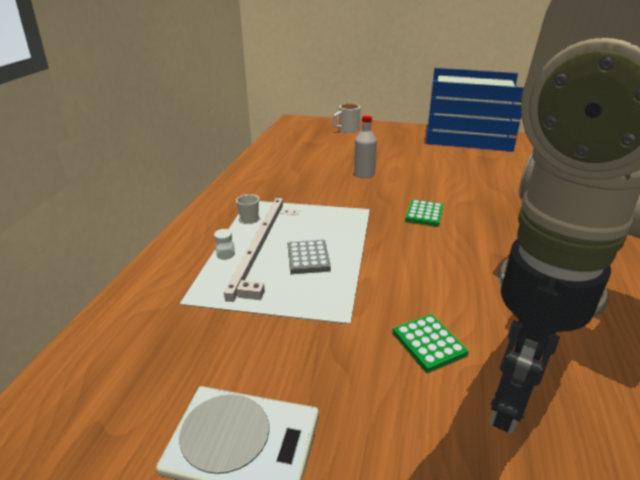

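The top view shows the board, corners about (240,147) to (432,280). The rail face is at row ~187 and the carrier is at (322,235). The raised stop is on the left at (260,199), and the side view confirms its height. The flat blank is on the right at (408,194).

```bash
cat >> h.py <<'E'
def board(d):
    hsv=cv2.cvtColor(d['image'],cv2.COLOR_BGR2HSV)
    m=((hsv[...,2]>205)&(hsv[...,1]<25)).astype(np.uint8); m[:130]=0;m[300:]=0;m[:,:220]=0;m[:,450:]=0
    c=max(cv2.findContours(cv2.morphologyEx(m,cv2.MORPH_CLOSE,np.ones((15,15))),cv2.RETR_EXTERNAL,cv2.CHAIN_APPROX_NONE)[0],key=cv2.contourArea)
    p=ray(d,c.reshape(-1,2),.006)[:,:2]
    r=cv2.minAreaRect(p.astype(np.float32)); return r,cv2.boxPoints(r)
def carrier(d):
    h=cv2.cvtColor(d['image'],cv2.COLOR_BGR2HSV)
    return h
E
python3 - <<'E'
from h import *
d=grab('top')
r,b=board(d);print(r,'\n',b)
im=cv2.imread('pics/t0.png');cr=im[130:295,230:440]
cv2.imwrite('pics/c0.png',cv2.resize(cr,None,fx=3.6,fy=3.6,interpolation=cv2.INTER_CUBIC))
g=cv2.cvtColor(im,cv2.COLOR_BGR2GRAY);print(g[235,280:360:2],g[180:200,340])
E
```

```text
((0.6014744639396667, 0.008149296045303345), (0.3564375042915344, 0.4592691957950592), 3.9768311977386475) 
 [[ 0.40775895  0.22487095]
 [ 0.43961072 -0.2332924 ]
 [ 0.79519    -0.20857236]
 [ 0.7633382   0.249591  ]]
[225 225 225 226 227 226 228 227 229 172 165 221 225 229 195 220 230 213
 187 189 194 150 189 196 221 226 228 204 191 233 233 171 189 175 228 226
 226 227 227 226] [228 227 231 239  64  84 232 231 226 226 228 228 229 227 226 227 228 225
 229 227]
```

View pics/c0.png

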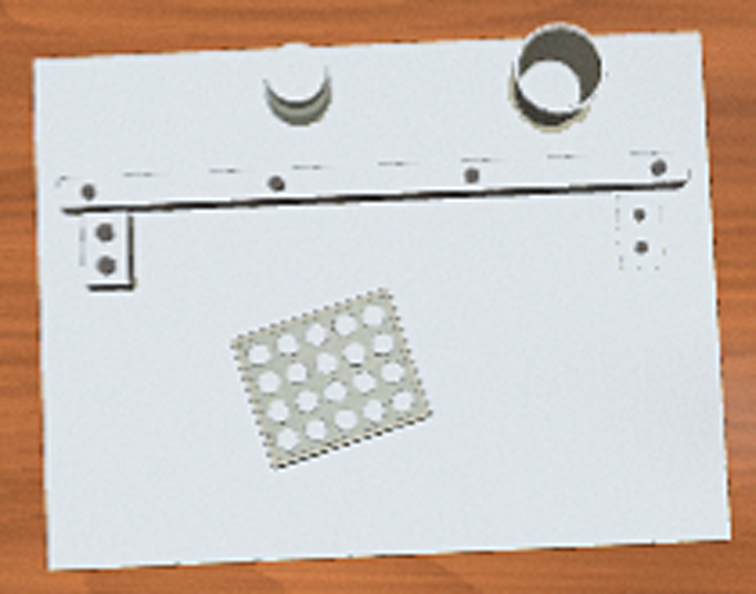

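Run:
```python
from h import *
d=grab('top')
cv=lambda p:np.array(p,float)/3.6+[230,130]-.36
B=ray(d,cv([(50,570),(731,539),(700,33),(35,58)]),.006)[:,:2]; print(B.round(4))
y=(B[0]-B[1]);x=(B[2]-B[1]);print('ang y-90',np.degrees(np.arctan2(-y[0],y[1])),np.degrees(np.arctan2(x[1],x[0])),np.linalg.norm(x),np.linalg.norm(y))
print('rail top edge',ray(d,cv([(65,206),(685,182)]),.03)[:,:2], 'bottom',ray(d,cv([(65,212),(685,188)]),.006)[:,:2])
print('stop top inner edge',ray(d,cv([(128,215),(128,284)]),.03)[:,:2])
C=ray(d,cv([(232,342),(385,290),(430,412),(277,467)]),.022)[:,:2];print(C.round(4),C.mean(0))
for i in range(4):
  v=C[(i+1)%4]-C[i];print(np.linalg.norm(v),np.degrees(np.arctan2(v[1],v[0])))
h=cv2.cvtColor(d['image'],cv2.COLOR_BGR2HSV)
```

```text
[[ 0.4076  0.223 ]
 [ 0.4394 -0.2338]
 [ 0.7865 -0.2099]
 [ 0.7568  0.2471]]
ang y-90 3.9828015186261854 3.9449273972532026 0.34794272467816756 0.45798639713238015
rail top edge [[ 0.64972661  0.21767037]
 [ 0.67666746 -0.19530032]] bottom [[ 0.65020467  0.22210878]
 [ 0.6777409  -0.20026497]]
stop top inner edge [[0.6446607  0.17546316]
 [0.59842132 0.17378262]]
[[ 0.5624  0.1043]
 [ 0.5998  0.0033]
 [ 0.519  -0.0285]
 [ 0.48    0.072 ]] [0.54027244 0.03779413]
0.10771409432083433 -69.65999849012027
0.08687087881380517 -158.52135559644165
0.10780071279481707 111.214021164702
0.0885135308731858 21.40955153562738
```

The board yaw is 0.069 rad, with the rail middle at about (0.663, 0.011). The carrier is at (0.540, 0.038) with yaw 0.365 rad, and the stop is on the +y side. I'll move behind the carrier's near long side.

Request:
{"api": "apply_moves", "payload": {
  "moves": [0.6,-1.1,0,0,0,0.05,1.2,-2.2,-0.3,0,0,0.1,1.8,-3.3,-0.6,0,0,0.15,2.4,-4.5,-0.9,0,0,0.2,3.0,-5.7,-1.2,0,0,0.25,3.6,-6.9,-1.5,0,0,0.3,4.2,-8.1,-1.8,0,0,0.35,4.8,-9.3,-2.1,0,0,0.4,5.4,-10.5,-2.4,0,0,0.45,6.0,-11.7,-2.8,0,0,0.5,6.6,-12.9,-3.2,0,0,0.55,7.2,-14.1,-3.6,0,0,0.6,7.8,-15.3,-4.0,0,0,0.65,8.4,-16.5,-4.4,0,0,0.7,9.0,-17.6,-4.8,0,0,0.7,9.6,-18.7,-5.1,0,0,0.7,10.2,-19.7,-5.4,0,0,0.7,10.7,-20.7,-5.5,0,0,0.7,11,-21.3,-5.5,0,0,0.7,11,-21.3,-5.5,0,0,0.7],
  "claw": 60,
  "newtons": 20
}}

```text
clock: 1.87
tcp_pos: [0.468, 0.007, 0.1016]
orientation: [0.001, -0.178, 0.984, -0.001]
wrist_force: [-0.4, 0.3, -0.2]
finger_gap: 0.0513
grip_force: 0.0
```

Run:
```python
from h import *
grab('wrist','w1.png');s=status.get_state()
for k in('clock','tcp_pos','orientation','wrist_force','finger_gap'):print(k,s[k])
```

```text
clock 1.9167
tcp_pos [0.46674611 0.00846821 0.10158221]
orientation [-2.86751120e-05 -1.78083701e-01  9.84015339e-01  8.45469838e-05]
wrist_force [ 0.11247388  1.09535664 -0.47976366]
finger_gap 0.0512846926776079
```

View pics/w1.png

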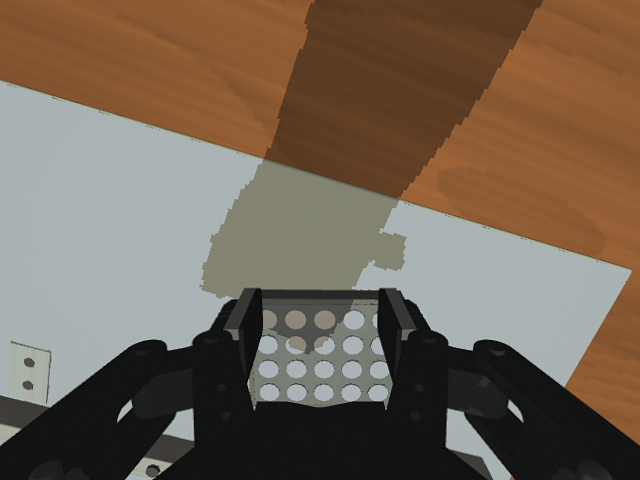

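The wrist view shows the carrier centred between the fingers, with badge columns at u≈268–380 and its edges parallel to the tool. I'll lower, then probe for the board.

Request:
{"api": "apply_moves", "payload": {
  "moves": [0,0,-0.5,0,0,0,0,0,-1.2,0,0,0,0,0,-1.9,0,0,0,0,0,-2.5,0,0,0,0,0,-3,0,0,0,0,0,-3,0,0,0]
}}

```text
clock: 2.42
tcp_pos: [0.4634, 0.0113, 0.0247]
orientation: [-0.002, -0.18, 0.984, 0.001]
wrist_force: [-0.9, -0.2, 0.9]
finger_gap: 0.0509
grip_force: 0.0
```

Request:
{"api": "apply_moves", "payload": {
  "moves": [0,0,-0.08,0,0,0,0,0,-0.16,0,0,0,0,0,-0.16,0,0,0,0,0,-0.16,0,0,0]
}}

```text
clock: 2.75
tcp_pos: [0.4666, 0.01, 0.0235]
orientation: [0.001, -0.18, 0.984, -0.0]
wrist_force: [-1.3, -0.4, -0.7]
finger_gap: 0.0513
grip_force: 0.0
```

Run:
```python
from h import *
d=grab('side');im=d['image'][190:330,180:420]
cv2.imwrite('pics/s2.png',cv2.resize(im,None,fx=3.3,fy=3.3,interpolation=cv2.INTER_CUBIC))
```

```text
(no output)
```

View pics/s2.png

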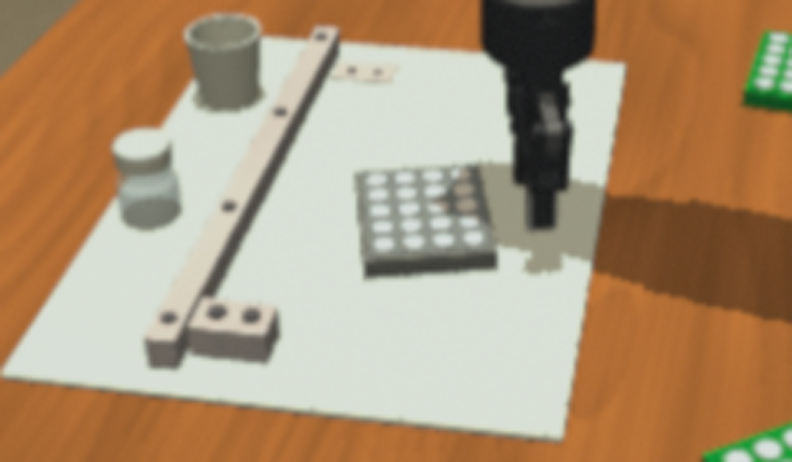

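The fingers stand just in front of the carrier's near side, with the tip at crop (542,228) and its shadow still separate, so there is height left. I'll probe lower.

Request:
{"api": "apply_moves", "payload": {
  "moves": [0,0,-0.1,0,0,0,0,0,-0.2,0,0,0,0,0,-0.2,0,0,0]
}}

```text
clock: 3.05
tcp_pos: [0.4659, 0.0098, 0.0175]
orientation: [-0.0, -0.18, 0.984, 0.0]
wrist_force: [0.3, -0.0, 0.2]
finger_gap: 0.0512
grip_force: 0.0
```

Request:
{"api": "apply_moves", "payload": {
  "moves": [0,0,-0.08,0,0,0,0,0,-0.08,0,0,0]
}}

```text
clock: 3.22
tcp_pos: [0.4659, 0.0098, 0.0155]
orientation: [-0.0, -0.18, 0.984, 0.0]
wrist_force: [0.2, -0.1, 0.0]
finger_gap: 0.051
grip_force: 0.0
```

Request:
{"api": "apply_moves", "payload": {
  "moves": [0,0,-0.08,0,0,0,0,0,-0.08,0,0,0]
}}

```text
clock: 3.38
tcp_pos: [0.4659, 0.0098, 0.0135]
orientation: [-0.0, -0.18, 0.984, 0.0]
wrist_force: [1.4, -0.1, 0.6]
finger_gap: 0.0509
grip_force: 0.0
```

No contact at TCP z = 0.0135, so the tips are about 12 mm up and well below the plate's top. Now I'll push to contact while turning it square to the board.

Request:
{"api": "apply_moves", "payload": {
  "moves": [0.15,0.05,-0.08,0,0,0,0.3,0.11,-0.08,0,0,0,0.45,0.16,-0.08,0,0,0,0.6,0.22,-0.08,0,0,0,0.75,0.28,-0.08,0,0,0,0.9,0.33,-0.08,0,0,0,1.02,0.39,-0.08,0,0,-0.025,1.14,0.45,-0.08,0,0,-0.05,1.26,0.51,-0.08,0,0,-0.075,1.38,0.58,-0.08,0,0,-0.1,1.5,0.64,-0.08,0,0,-0.125,1.62,0.7,-0.08,0,0,-0.15,1.75,0.77,-0.08,0,0,-0.175,1.87,0.83,-0.08,0,0,-0.2,2,0.89,-0.08,0,0,-0.225,2.12,0.95,-0.08,0,0,-0.25,2.25,1.02,-0.08,0,0,-0.275,2.36,1.08,-0.08,0,0,-0.296,2.36,1.08,-0.08,0,0,-0.296]
}}

```text
clock: 4.97
tcp_pos: [0.5254, 0.0372, 0.0116]
orientation: [-0.0, -0.032, 0.999, 0.0]
wrist_force: [-0.5, -0.1, -1.0]
finger_gap: 0.0511
grip_force: 0.5
```

Run:
```python
from h import *
d=grab('top');im=d['image'][130:295,230:440]
cv2.imwrite('pics/t3.png',cv2.resize(im,None,fx=3.6,fy=3.6,interpolation=cv2.INTER_CUBIC))
s=status.get_state();print(s['tcp_pos'],s['orientation'],s['wrist_force'])
```

```text
[0.52545005 0.03711873 0.01163916] [ 7.50323655e-05 -3.29075516e-02  9.99458383e-01  1.64920802e-04] [-0.8618964   0.35245196 -2.09204261]
```

View pics/t3.png

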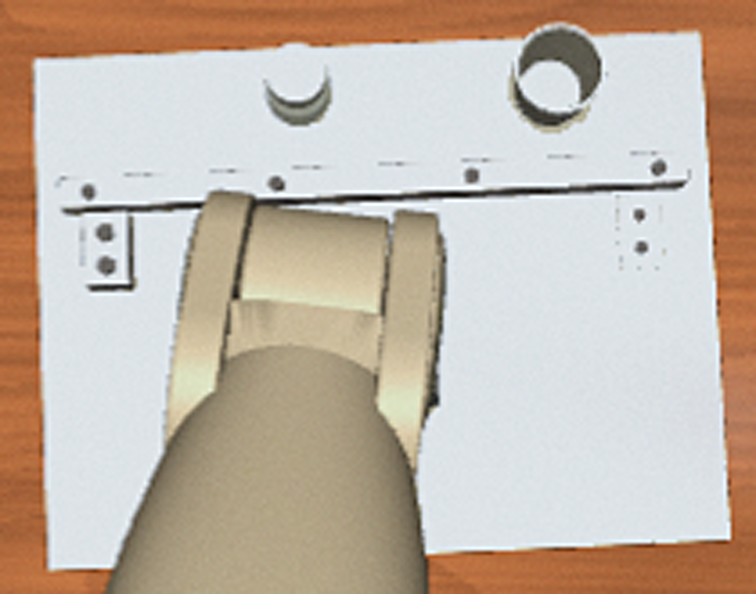

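The arm hides the carrier from above. I'll push on along the board's +x, stopping about 6 mm short of the rail, then retreat and re-measure.

Request:
{"api": "apply_moves", "payload": {
  "moves": [0.11,0.01,0,0,0,0,0.22,0.02,0,0,0,0,0.33,0.02,0,0,0,0,0.44,0.03,0,0,0,0,0.55,0.04,0,0,0,0,0.66,0.05,0,0,0,0,0.77,0.05,0,0,0,0,0.88,0.06,0,0,0,0,0.99,0.07,0,0,0,0,1.08,0.08,0,0,0,0,1.08,0.08,0,0,0,0]
}}

```text
clock: 5.93
tcp_pos: [0.5531, 0.0389, 0.0119]
orientation: [0.001, -0.033, 0.999, 0.0]
wrist_force: [0.2, -0.4, 0.3]
finger_gap: 0.0511
grip_force: 0.0
```

Run:
```python
from h import *
d=grab('wrist','w4.png')
s=status.get_state();print(s['tcp_pos'],s['orientation'],s['wrist_force'])
```

```text
[0.55307256 0.03885935 0.01203575] [ 7.14573857e-04 -3.26352062e-02  9.99467074e-01  3.05159326e-05] [0.77663859 0.04965843 0.25526691]
```

View pics/w4.png

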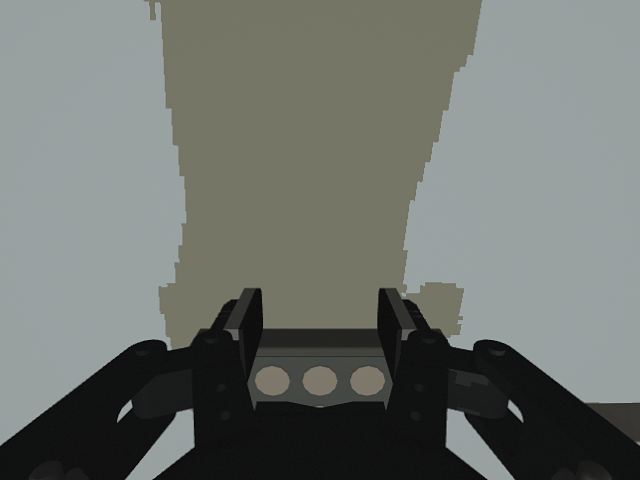

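The plate edge runs parallel to the fingers (row ~356 across u=250–392), so it's square to the tool. Now I'll retreat, lift, turn 90° and go round to its −y side.

Request:
{"api": "apply_moves", "payload": {
  "moves": [-0.4,0,0,0,0,0,-0.8,0,0,0,0,0,-0.8,0,0.8,0,0,0,-0.8,0,1.8,0,0,0,-0.8,0,2.8,0,0,0.1,-0.8,-0.5,3.6,0,0,0.2,-0.7,-1,3.6,0,0,0.3,-0.4,-1.5,3.6,0,0,0.42,-0.1,-2,3.6,0,0,0.54,0.2,-2.5,3.6,0,0,0.66,0.5,-3,3.6,0,0,0.78,0.8,-3.5,3.6,0,0,0.9,1.1,-4,3.6,0,0,1.02,1.4,-4.5,3.6,0,0,1.14,1.7,-5,3.6,0,0,1.26,2,-5.5,3.6,0,0,1.38,2.2,-6,3.6,0,0,1.5,2.3,-6,3.6,0,0,1.571,2.3,-6,3.6,0,0,1.571,2.3,-6,3.6,0,0,1.571],
  "claw": 40
}}

```text
clock: 7.65
tcp_pos: [0.6099, -0.1113, 0.1019]
orientation: [-0.0, 0.729, -0.684, 0.0]
wrist_force: [-0.5, -0.3, 0.1]
finger_gap: 0.0341
grip_force: 0.0
```

Run:
```python
from h import *
d=grab('top');im=d['image'][130:295,230:440]
a=cv2.resize(im,(756,594),interpolation=cv2.INTER_CUBIC)
cv2.imwrite('pics/t5.png',a)
d=grab('wrist','w5.png');d=grab('side','s5.png')
s=status.get_state();print(s['tcp_pos'],s['orientation'],s['joint_pos'],s['wrist_force'])
```

```text
[ 0.60943753 -0.11071869  0.10191327] [ 7.29673422e-06  7.29553582e-01 -6.83923657e-01 -5.73464231e-05] [-3.09246959e-01  4.67841001e-01 -6.82674888e-02  1.03479768e+00
  3.60752561e-05 -1.94458495e+00] [-0.46736342 -0.14059563 -0.62907109]
```

View pics/t5.png

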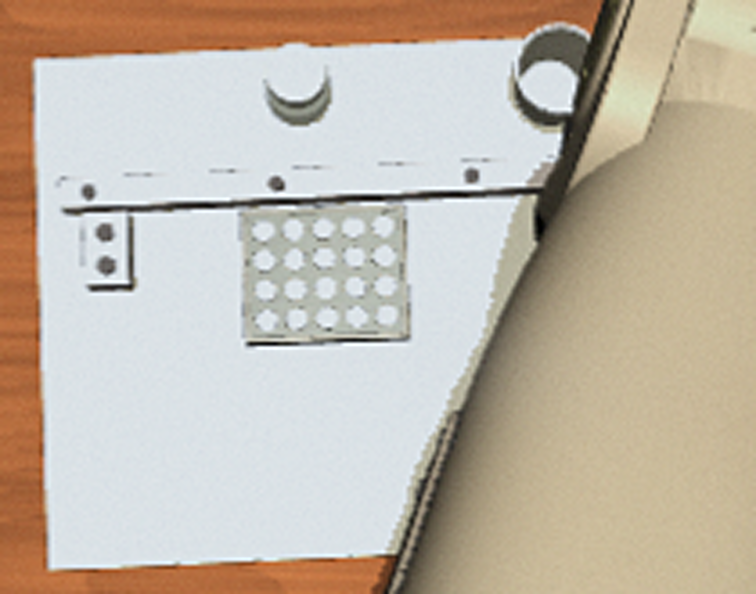

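The carrier now lies almost at the rail and looks square (crop corners about (240,210), (403,204), (409,338), (246,343)). The stop corner is at crop (130,285).

```bash
cat >> h.py <<'E'
O=np.array([.6629,.0112]);a=.0692;ex=np.array([np.cos(a),np.sin(a)]);ey=np.array([-ex[1],ex[0]])
tob=lambda p:np.c_[(p-O)@ex,(p-O)@ey]
cv=lambda p:np.array(p,float)/3.6+[230,130]-.36
E
python3 - <<'E'
from h import *
d=grab('top')
C=tob(ray(d,cv([(240,210),(403,204),(409,338),(246,343)]),.022)[:,:2]);print(C.round(4),C.mean(0))
print('jar',ray(d,cv([(298,103)]),.006)[:,:2]+[.012,0],'cup',ray(d,cv([(560,50)]),.066)[:,:2])
print('rail',tob(ray(d,cv([(65,206),(540,187)]),.03)[:,:2]),'stop',tob(ray(d,cv([(132,215),(134,287)]),.006)[:,:2]))
s=status.get_state();print(tob(s['tcp_pos'][None,:2]))
E
```

```text
[[-0.0052  0.0911]
 [-0.0059 -0.0182]
 [-0.0964 -0.018 ]
 [-0.0949  0.0906]] [-0.05062521  0.03636746]
jar [[0.74155925 0.06564775]] cup [[ 0.75342868 -0.10584973]]
rail [[ 1.13448314e-03  2.06887083e-01]
 [ 6.39593629e-05 -1.09714598e-01]] stop [[-0.00222664  0.16571896]
 [-0.05164802  0.16599663]]
[[-0.06176779 -0.1179136 ]]
```

The carrier is at board (−0.051, 0.036), square, so it needs about +74 mm along y. I'll descend behind its −y side.

Request:
{"api": "apply_moves", "payload": {
  "moves": [0.12,0.87,-0.5,0,0,0,0.24,1.74,-1.2,0,0,0,0.24,1.74,-2,0,0,0,0.24,1.74,-2.7,0,0,0,0.24,1.74,-3.2,0,0,0,0.24,1.74,-3.4,0,0,0,0.24,1.74,-3.5,0,0,0,0.24,1.74,-3.54,0,0,0,0.24,1.74,-3.54,0,0,0]
}}

```text
clock: 8.6
tcp_pos: [0.6161, -0.0678, 0.014]
orientation: [-0.0, 0.73, -0.684, 0.0]
wrist_force: [0.5, -0.3, 0.1]
finger_gap: 0.034
grip_force: 0.0
```

Run:
```python
from h import *
s=status.get_state();print(s['tcp_pos'],tob(s['tcp_pos'][None,:2]),s['orientation'],s['wrist_force'])
```

```text
[ 0.61613668 -0.06778127  0.01402412] [[-0.05211254 -0.0755588 ]] [-2.53598193e-04  7.29774139e-01 -6.83688112e-01  4.55435293e-04] [ 0.457469   -0.28011626  0.14818552]
```

Request:
{"api": "apply_moves", "payload": {
  "moves": [-0.02,0.25,0,0,0,0,-0.03,0.5,0,0,0,0,-0.05,0.75,0,0,0,0,-0.07,1,0,0,0,0,-0.09,1.25,0,0,0,0,-0.1,1.5,0,0,0,0,-0.12,1.75,0,0,0,0,-0.14,2,0,0,0,0,-0.16,2.25,0,0,0,0,-0.17,2.5,0,0,0,0,-0.19,2.75,0,0,0,0,-0.21,3,0,0,0,0,-0.22,3.25,0,0,0,0,-0.24,3.5,0,0,0,0,-0.26,3.75,0,0,0,0,-0.28,4,0,0,0,0,-0.29,4.2,0,0,0,0,-0.3,4.35,0,0,0,0,-0.31,4.45,0,0,0,0,-0.31,4.45,0,0,0,0]
}}

```text
clock: 10.27
tcp_pos: [0.6078, 0.0445, 0.0133]
orientation: [-0.0, 0.73, -0.683, -0.0]
wrist_force: [-0.2, -0.6, 0.4]
finger_gap: 0.0339
grip_force: 0.0
```

Request:
{"api": "apply_moves", "payload": {
  "moves": [0,0.06,0,0,0,0,-0.01,0.12,0,0,0,0,-0.01,0.12,0,0,0,0]
}}

```text
clock: 10.52
tcp_pos: [0.6076, 0.0467, 0.0133]
orientation: [-0.0, 0.73, -0.684, -0.0]
wrist_force: [-0.3, -1.8, 1.1]
finger_gap: 0.0341
grip_force: 0.8
```

Run:
```python
from h import *
d=grab('side');im=d['image'][200:320,200:360]
cv2.imwrite('pics/s6.png',cv2.resize(im,None,fx=5,fy=5,interpolation=cv2.INTER_CUBIC))
s=status.get_state();print(s['tcp_pos'],tob(s['tcp_pos'][None,:2]),s['orientation'],s['wrist_force'])
```

```text
[0.60761873 0.04665689 0.01328173] [[-0.0526973   0.03919444]] [-8.28725209e-05  7.29793089e-01 -6.83668058e-01 -1.66550643e-04] [ 0.37603701 -1.13391221  0.47684727]
```

View pics/s6.png

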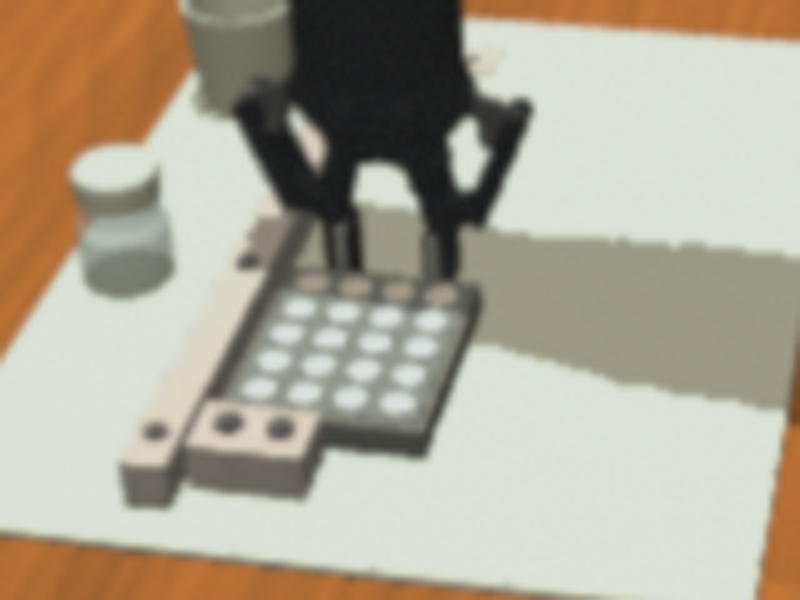

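The carrier is square and close behind the stop (crop ~(320,430)), with a few mm left. I'll step gently until the force rises.

Request:
{"api": "apply_moves", "payload": {
  "moves": [0,0.04,0,0,0,0,-0.01,0.08,0,0,0,0,-0.01,0.12,0,0,0,0,-0.01,0.12,0,0,0,0]
}}

```text
clock: 10.9
tcp_pos: [0.6073, 0.0497, 0.0133]
orientation: [0.0, 0.73, -0.684, -0.0]
wrist_force: [-0.0, -1.7, 0.1]
finger_gap: 0.0339
grip_force: 0.9
```

Request:
{"api": "apply_moves", "payload": {
  "moves": [0,0.04,0,0,0,0,0,0.06,0,0,0,0,0,0.06,0,0,0,0]
}}

```text
clock: 11.15
tcp_pos: [0.6073, 0.0511, 0.0133]
orientation: [0.0, 0.73, -0.684, -0.0]
wrist_force: [-0.5, -2.9, 0.9]
finger_gap: 0.0345
grip_force: 1.2
```

Request:
{"api": "apply_moves", "payload": {
  "moves": [0,0.02,0,0,0,0,0,0.04,0,0,0,0,0,0.04,0,0,0,0]
}}

```text
clock: 11.4
tcp_pos: [0.6073, 0.0512, 0.0133]
orientation: [0.001, 0.73, -0.684, 0.001]
wrist_force: [0.1, -6.1, 1.4]
finger_gap: 0.0343
grip_force: 2.8
```

The force rose to 6 N with the motion stalled, and y matches the stop contact (plate y ≈ 0.110). Now I'll back off and go round to the −x side.

Request:
{"api": "apply_moves", "payload": {
  "moves": [0.01,-0.3,0,0,0,0,0.04,-0.7,0,0,0,0,0.06,-1,0.2,0,0,0,0.06,-1,1,0,0,0,0.06,-1,2,0,0,0,0,-0.8,3,0,0,-0.12,-0.3,-0.5,3.6,0,0,-0.24,-0.6,-0.2,3.6,0,0,-0.36,-0.9,0.1,3.6,0,0,-0.48,-1.2,0.4,3.6,0,0,-0.6,-1.5,0.7,3.6,0,0,-0.72,-1.8,1,3.6,0,0,-0.84,-2.1,1.3,3.6,0,0,-0.96,-2.4,1.6,3.6,0,0,-1.08,-2.7,1.9,3.6,0,0,-1.2,-3,2.2,3.6,0,0,-1.32,-3.3,2.42,3.6,0,0,-1.44,-3.35,2.42,3.6,0,0,-1.571,-3.35,2.42,3.6,0,0,-1.571,-3.35,2.42,3.6,0,0,-1.571],
  "claw": 60
}}

```text
clock: 13.07
tcp_pos: [0.5239, 0.1124, 0.1037]
orientation: [0.0, -0.034, 0.999, 0.0]
wrist_force: [-0.1, 0.3, 0.3]
finger_gap: 0.0511
grip_force: 0.0
```

Request:
{"api": "apply_moves", "payload": {
  "moves": [0,0,-0.5,0,0,0,0,0,-1.3,0,0,0,0,0,-2.1,0,0,0,0,0,-2.8,0,0,0,0,0,-3.3,0,0,0,0,0,-3.5,0,0,0,0,0,-3.64,0,0,0,0,0,-3.64,0,0,0]
}}

```text
clock: 13.73
tcp_pos: [0.5238, 0.1124, 0.0121]
orientation: [-0.0, -0.033, 0.999, 0.0]
wrist_force: [-0.5, 0.4, 0.8]
finger_gap: 0.0511
grip_force: 0.0
```

Run:
```python
from h import *
s=status.get_state();print(s['tcp_pos'],tob(s['tcp_pos'][None,:2]),s['orientation'],s['wrist_force'])
```

```text
[0.52375339 0.11236224 0.01208097] [[-0.13181874  0.11054138]] [-2.10548122e-04 -3.30574619e-02  9.99453426e-01  9.13935991e-05] [-0.4653468   0.41283679  0.76335365]
```

Request:
{"api": "apply_moves", "payload": {
  "moves": [0.2,0.01,0,0,0,0,0.4,0.03,0,0,0,0,0.6,0.04,0,0,0,0,0.75,0.05,0,0,0,0,0.9,0.06,0,0,0,0,1,0.07,0,0,0,0,1.06,0.07,0,0,0,0,1.12,0.08,0,0,0,0,1.12,0.08,0,0,0,0]
}}

```text
clock: 14.48
tcp_pos: [0.5503, 0.1145, 0.012]
orientation: [-0.001, -0.033, 0.999, -0.0]
wrist_force: [-4.8, -1.0, 3.0]
finger_gap: 0.051
grip_force: 2.4
```

Request:
{"api": "apply_moves", "payload": {
  "moves": [0.03,0,0,0,0,0,0.06,0,0,0,0,0,0.08,0.01,0,0,0,0,0.08,0.01,0,0,0,0]
}}

```text
clock: 14.82
tcp_pos: [0.553, 0.1146, 0.012]
orientation: [-0.001, -0.033, 0.999, -0.0]
wrist_force: [-4.6, -1.3, 1.9]
finger_gap: 0.0517
grip_force: 2.2
```

Request:
{"api": "apply_moves", "payload": {
  "moves": [0.03,0,0,0,0,0,0.06,0,0,0,0,0,0.06,0,0,0,0,0]
}}

```text
clock: 15.07
tcp_pos: [0.553, 0.1146, 0.012]
orientation: [-0.002, -0.033, 0.999, -0.0]
wrist_force: [-8.1, -2.7, 7.0]
finger_gap: 0.0514
grip_force: 4.2
```

Request:
{"api": "apply_moves", "payload": {
  "moves": [0.03,0,0,0,0,0,0.05,0,0,0,0,0,0.05,0,0,0,0,0]
}}

```text
clock: 15.32
tcp_pos: [0.553, 0.1146, 0.012]
orientation: [-0.003, -0.033, 0.999, -0.0]
wrist_force: [-11.0, -1.7, 8.8]
finger_gap: 0.0512
grip_force: 5.8
```

Request:
{"api": "apply_moves", "payload": {
  "moves": [-0.15,-0.01,0,0,0,0,-0.5,-0.03,0,0,0,0,-1,-0.07,0,0,0,0,-1.3,-0.09,0.3,0,0,0,-1.3,-0.09,1.2,0,0,0,-1.4,-0.6,2.2,0,0,0,-1.5,-1.8,3.2,0,0,0,-1.6,-3.2,4,0,0,0,-1.7,-4.6,4,0,0,0,-1.8,-6,4,0,0,0,-1.9,-7.4,4,0,0,0,-2,-8.8,4,0,0,0,-2,-10,4,0,0,0,-2,-11,4,0,0,0,-2,-11.5,4,0,0,0,-2,-11.5,4,0,0,0]
}}

```text
clock: 16.65
tcp_pos: [0.5071, -0.1754, 0.113]
orientation: [0.001, -0.031, 1.0, -0.001]
wrist_force: [0.3, -0.8, -0.3]
finger_gap: 0.0511
grip_force: 0.0
```

Run:
```python
from h import *
d=grab('top');im=d['image'][165:245,235:345]
cv2.imwrite('pics/t7.png',cv2.resize(im,None,fx=7.2,fy=7.2,interpolation=cv2.INTER_CUBIC))
```

```text
(no output)
```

View pics/t7.png

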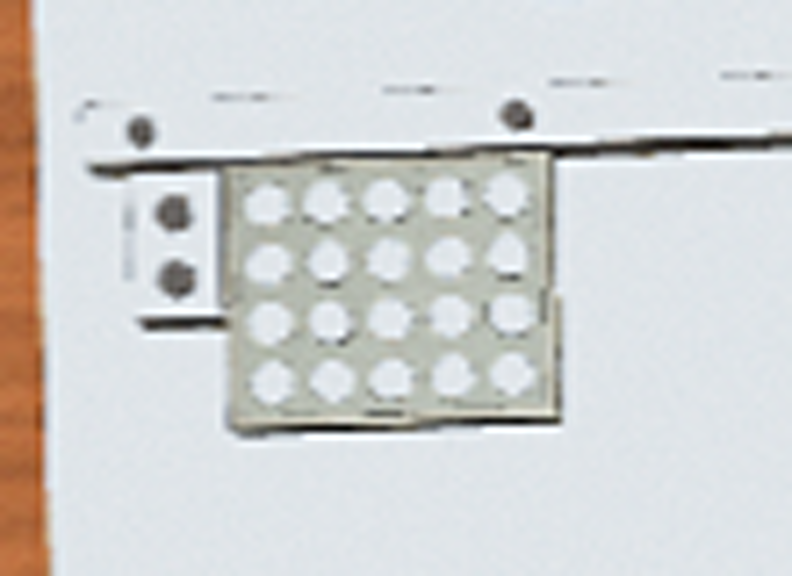

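The carrier sits in the corner. Its top edge meets the rail line (crop rows ~165→152) and its left edge meets the stop at u≈225. I'll check the numbers from the badge centres.

Run:
```python
from h import *
d=grab('top')
q=lambda p:np.array(p,float)/7.2+[235,165]-.43
r0=[(267,205),(326,201),(386,199),(447,197),(507,195)];r3=[(271,381),(333,381),(392,379),(453,376),(512,373)]
r1=[(269,264),(330,261),(389,260),(449,258),(509,256)];r2=[(270,323),(331,320),(391,319),(450,316),(511,314)]
P=np.array([tob(ray(d,q(r),.024)[:,:2]) for r in (r0,r1,r2,r3)])
print('centre',P.mean((0,1)))
v=(P[:,4]-P[:,0]).mean(0);w=(P[0]-P[3]).mean(0);print('deg',np.degrees(np.arctan2(-v[0],v[1]))-180*(v[1]<0),np.degrees(np.arctan2(w[1],w[0])))
R=tob(ray(d,q([(100,165),(780,138)]),.03)[:,:2]);print(R)
print('stop inner bottom/top',tob(ray(d,q([(219,250)]),.03)[:,:2]))
```

```text
centre [-0.04537224  0.11080659]
deg -0.4480837108512219 -0.35039684634929785
[[-0.00046399  0.20510023]
 [-0.00142543 -0.02134269]]
stop inner bottom/top [[-0.0308165   0.16641586]]
```

```bash
python3 -c "
from h import *
print(job.hand_in())"
```

```text
the job is handed in; nothing more can be done
None
```

The carrier is pushed flush to the rail and up against the left-hand (+y) stop, measured at about (−45.4, 110.8) mm on the board and within about 0.5° of square. The arm is clear and the job is handed in; no verdict came back.

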